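Tip the angle block over, set it against the fence and lock it with the rail carriage

ROBOT

A 6-joint arm with a two-finger parallel gripper is mounted at the origin on the work surface. World frame = base frame: x ahead of the robot, y to its left, z up, the work surface at z = 0. Lengths are in mm, angles in rad, forces in N, time in s.
With the tool pointing down it reaches from about 250 to 850 mm from the base axis. Payload 12.5 kg.
Tool frame: the origin (TCP) lies midway between the tips of the shut fingers; the grasp point (between the pads) lies 19 mm behind it; z points along the fingers, y is the direction in which the jaws open and shut (so a half turn about z gives the same grasp; the last joint's range is limited). The gripper opens to 93 mm and grips with 3 to 60 N. Pads are 15 mm wide; open, the fingers measure 128 mm over their backs; the gripper's body (75 mm by 188 mm) begins 65 mm behind the grasp point.
Start: joints at [1.263, 0.351, 1.652, -0, 1.139, -0.085], TCP at [121.497, 536.398, 218.633] pointing down, gripper open.
Joint ranges: [-2.75, 2.75], [-0.79, 2.1], [0.01, 2.65], [-1.57, 4.71], [0.07, 3.14], [-2.87, 2.87]. Speed limits (rad/s): [2.22, 2.22, 2.79, 3.14, 3.14, 3.14].

INTERFACE

Orientations are given as [roll, pitch, yaw] about the fixed x, y, z axes, in that order (R = Rz(yaw) Ry(pitch) Rx(roll)).
In Python, from station import robot gives the robot as it stands.
- The arm moves only by the tool servo_tool, never from a script. Its argument "moves" is a list of rows, each a list of 4 numbers: the shift along the tool's x, y, z in mm, then the turn about the tool's z in rad. In form: [[dx, dy, dz, turn], ...]. A call has 1 to 12 rows; each row shifts and turns the commanded pose from where the row before left it, along the tool's axes as they then stand; what a row does not reach is not made up. A row lasts 1/8 s, in which the tool goes at most 62.5 mm and 10.7 degrees, less where a joint would pass 70% of its speed; a pose out of reach is approached as far as the arm can. A call with a gripper value outside its range is refused whole. "claw" is the closure, from -1 (fully open) to 1 (shut), so that 0 is half open, set as the call begins (left out, the last holds). The fingers move at their own pace and stop on an object; "squeeze" is the grip in N (left out, the last holds). Time passes only in rows, so rows that do not move let the fingers close. It gives the time, the measured TCP pose, the force and the opening at its end, in the units of the state.
- robot.state(): the state, without advancing time (a new reading comes with each control period).
- robot.read_camera(name): name is "side" or "top"; returns the picture (480x640x3 uint8, blue, green, red); there is no depth.
- robot.calibration(name): a dict with "camera_matrix" (3x3 intrinsics, pixels), "k1" (the pictures are not rectified: a ray, as slopes to the right and down, at radius r is drawn at 1 + k1 r^2 times it, then the intrinsics apply), "extrinsics" (4x4, takes a point from camera to world coordinates). Camera axes: x right, y down, z forward; pixel columns grow to the right and rows downward; lengths in mm; the calibration is good to about 2 mm. A picture is of the moment at which its call begins. calibration takes no time and is no camera call.
- robot.hand_in(): hands the job in, once; it reports no verdict.
The state is a dict: "t": time; "joint_pos": joint angles; "qd": joint speeds; "tau": joint torques, N m; "tool_pos": TCP position; "ee_rot": TCP orientation; "contact_force": force on the tool from outside, world axes, zero at the start; "torque": the same for the moment, N m; "finger_gap": finger opening in mm.
Only numpy, scipy, OpenCV 4.12 (cv2) and the standard library are available. Lean on these libraries where they do the work, as an engineer would, in place of code of your own. Each camera call takes 0.05 s, during which the arm holds its last target.

TASK

Get the angle block ready for work on the bench jig: put the wooden wedge lying in its way into the shallow wooden tray, then tip the L-shaped steel block over about its corner, without picking it up, so that it lies on its long leg where the wedge was with the short leg standing up. Push it back flush against the jig's back fence, and then slide the carriage along its rail up to the end stop until the sprung ball clicks into its notch, so that its arm locks the block in. Leave the other things on the bench where they are.

Things in the scene. Friction and masses are not known exactly. Their poses are not given: they have to be found in the camera images.
- jig: Fixed jig (axes: x away from the robot to the fence, y left, z up; yaw varies). Dark rubber-faced base plate 210 (x) x 380 (y) x 12 mm high; origin at the centre of its underside, on the bench.
- fence (a point): Middle of the back fence's working face (towards the robot), on its top edge, at jig x = +89 mm. The fence is a steel bar 16 mm thick along the whole far edge of the jig, top 34 mm over the bench (22 mm over the plate).
- rail_stop (a point): Middle of the rail's end-stop face, level with the rail's top: jig (-50, +35, 36) mm. The steel T-rail runs along jig y at x = -50 mm from y = -185 mm to the stop; its head is 30 mm wide, top 36 mm over the bench. The stop is a dark block 40 mm wide, 15 mm thick, top 52 mm over the bench.
- plunger (a joint): Sprung steel ball, radius 7 mm, in a dark housing (jig x -105 to -83, y -13 to +13 mm, top 42 mm over the bench) at the robot's side of the rail: 0 = out, grows pressed in, at most 6 mm. The carriage's side presses it in; it springs out into the carriage's notch (below 1.5 mm) as the carriage meets the end stop. Spring 2.5 to 4 N; passing it takes 3 to 10 N along the rail.
- carriage: Loose aluminium carriage, 0.25 kg, held on the T-rail: it slides only along jig y. 70 mm long (y), 47 mm wide. Origin on the rail's top face at mid-length; axes as the jig's. Starts at jig y = -150 to -128 mm; locked at y = 0. A keeper arm 20 mm wide reaches from it to jig x = +40 mm, 3 to 21 mm below the origin: it passes the angle block only if that is flush with the fence.
- thumb_block (a point): Centre of the black thumb block on top of the carriage, 34 (x) x 24 (y) x 32 mm high, 62 mm over the bench (26 mm over the carriage's origin). Push on its right-hand (-y) face.
- angle_block: Loose L-shaped steel block, 0.5 to 0.7 kg, 44 mm wide (its x), legs 10 mm thick: long 110, short 85 mm outside. Origin: outer corner edge, mid-width; z along the long leg, y along the short one, metal on the +y and +z sides. Starts standing on the short leg, which points to jig +y. Tips about the corner to jig -y (balances at about 33 deg); then its y is up, its z to jig -y.
- long_tip (a point): End of the long leg: middle of its outer face's end edge, 110 mm along the block's z from its origin. With the block flush with the fence, this point and the block's origin are at jig x = +67 mm (22 mm from the fence's face).
- wedge_center (a point): Grasp point in the light wooden wedge, 9 mm above its underside, 5 mm from mid-length to the thick end. Wedge: 70 mm long (its x), 26 mm wide (its y), 8 mm high at the thin end, 22 mm at the thick (+x) end, about 40 g. It lies on the jig's plate between the angle block and the carriage's arm, where the long leg will lie.
- wedge: The same wooden wedge; origin at the centre of its underside, x along it to the thick end.
- tray: Shallow open wooden tray, 150 (x) x 130 (y) x 24 mm high, walls and floor 5 mm, origin at the centre of its underside, right of the jig.
- mug: Bystander: white mug, 82 mm across, 95 mm high; origin under its centre.
- bottle: Bystander: yellow bottle with black cap, 70 mm across, 170 mm high; origin under its centre.
- tool_pot: Bystander: copper pot 84 mm across and 95 mm high with wooden handles standing in it up to 170 mm; origin under its centre.
- mallet: Bystander: black-headed mallet about 240 mm long lying near the robot on its left; origin under its middle, x along the handle to the head.
- mandrel: Bystander: tapered steel ring mandrel, 210 mm long, 26 mm thick, lying left of the jig; x along it to the thin end.
- pliers: Bystander: pliers with blue handles, 150 mm long, 12 mm high, lying right of the jig, beyond the tray; x along them to the jaws.
- bench_block: Bystander: small square steel block 36 x 36 x 22 mm on the jig's near left corner; origin at the centre of its underside.
Things that resemble listed ones, but are neither listed nor needed, are in the scene too. Of the things like the wedge, leave any that is red; of the rest the smaller one is meant.

How it is judged (in metres and radians):
On the way, in this order (a step that is already met when the one before it is completed fails the run):
1. The wedge lies in the tray, let go (z of wedge_center in the frame of tray between 0 and 0.03 m and x of wedge_center in the frame of tray between -0.068 and 0.068 m and y of wedge_center in the frame of tray between -0.058 and 0.058 m and contact force between wedge and the fingers below 0.05 N), for 0.2 s.
2. The angle block has been tipped over onto its long leg on the base plate, short leg up (angle between angle_block's own y axis and vertical below 0.06 rad and z of angle_block in the frame of jig between 0.007 and 0.017 m and z of long_tip in the frame of jig above 0.007 m and angular speed of angle_block below 0.3 rad/s), for 0.2 s.
3. The angle block lies flush against the back fence, both ends of its long leg within 3.5 mm (angle between angle_block's own y axis and vertical below 0.06 rad and z of angle_block in the frame of jig between 0.007 and 0.017 m and z of long_tip in the frame of jig above 0.007 m and x of each of angle_block, long_tip in the frame of jig above 0.0635 m and y of angle_block in the frame of jig between 0.015 and 0.1 m and y of long_tip in the frame of jig below -0.005 m), for 0.2 s.
4. The carriage is at the end stop with the ball sprung into its notch (all of step 3 and y of carriage in the frame of jig between -0.0035 and 0.0035 m and value of joint plunger below 0.0015 m and z of carriage in the frame of jig between 0.032 and 0.04 m and angle between the y axis of carriage and the y axis of jig, either way round below 0.08 rad), for 0.2 s.
At the end, for the whole second after the job is handed in: Wedge in the tray; block on its long leg on the plate (short leg upright within 0.06 rad), both ends of that leg within 3.5 mm of the fence, the leg lying across jig y = 0 (corner at y 15 to 100 mm, tip below -5 mm); carriage within 3.5 mm of its locked place, ball out (below 1.5 mm); all at rest (all of step 4 and z of wedge_center in the frame of tray between 0 and 0.03 m and x of wedge_center in the frame of tray between -0.068 and 0.068 m and y of wedge_center in the frame of tray between -0.058 and 0.058 m and linear speed of each of angle_block, carriage below 0.02 m/s); the robot touches nothing.
It fails at once if The angle block is picked up: its corner rises more than 25 mm off the base plate (z of angle_block in the frame of jig above 0.037 m).
It fails at once if A bystander is moved more than 40 mm (distance of any of mug, bottle, tool_pot, mallet, mandrel, pliers, bench_block from where it was at the start of the episode above 0.04 m).
It also fails if it takes over 72 s, if anything falls off the work surface, if the arm or the gripper's body presses on something with over 40 N, if the wrist force passes 120 N, or if a joint passes its speed limit or range.

## Working session

There is one attempt and no reset: what is moved stays moved. The work goes in short steps, Python scripts to look and compute and a tool call to move; the robot and the scene stay as the last step left them, time stands still between calls to the robot, and variables do not carry over. Pictures are saved under pics/ and viewed, and the job is handed in when it is done.

Besides the shell and the picture viewer there is one more tool, called after ">>>" by a JSON object that holds its "fn" and its "kwargs". servo_tool: Moves the arm, as the interface text tells. Its arguments: {"type":"object","properties":{"moves":{"type":"array"},"claw":{"type":"number"},"squeeze":{"type":"number"}},"required":["moves"]}

```bash
mkdir -p pics; ls; python3 - <<'E'
from station import robot
import cv2, numpy as np
np.set_printoptions(suppress=True,precision=3)
for n in("side","top"):
    cv2.imwrite(f"pics/{n}0.png",robot.read_camera(n)); print(n,robot.calibration(n))
print(robot.state())
E
```

```text
pics
side {'camera_matrix': array([[469.05 ,   0.   , 318.213],
       [  0.   , 469.05 , 236.669],
       [  0.   ,   0.   ,   1.   ]]), 'k1': -0.06131781115556811, 'extrinsics': array([[ -0.99 ,  -0.087,   0.115, 409.504],
       [ -0.144,   0.639,  -0.755, 839.363],
       [ -0.008,  -0.764,  -0.645, 763.768],
       [  0.   ,   0.   ,   0.   ,   1.   ]])}
top {'camera_matrix': array([[461.384,   0.   , 320.154],
       [  0.   , 461.384, 241.66 ],
       [  0.   ,   0.   ,   1.   ]]), 'k1': -0.0555657815034131, 'extrinsics': array([[   0.023,   -0.995,    0.095,  424.256],
       [  -1.   ,   -0.022,    0.009,   62.318],
       [  -0.007,   -0.095,   -0.995, 1231.972],
       [   0.   ,    0.   ,    0.   ,    1.   ]])}
{'t': 0.1, 'joint_pos': array([ 1.263,  0.351,  1.652,  0.   ,  1.139, -0.085]), 'qd': array([ 0.   , -0.001, -0.001, -0.   ,  0.001,  0.001]), 'tau': array([  0.   , -49.803, -28.57 ,   0.07 ,   0.024,  -0.   ]), 'tool_pos': array([121.399, 536.129, 218.158]), 'ee_rot': array([-3.141, -0.   ,  2.919]), 'contact_force': array([-0.101,  0.429,  0.328]), 'torque': array([ 0.01 , -0.018, -0.04 ]), 'finger_gap': 93.05213969087019}
```

View pics/side0.png

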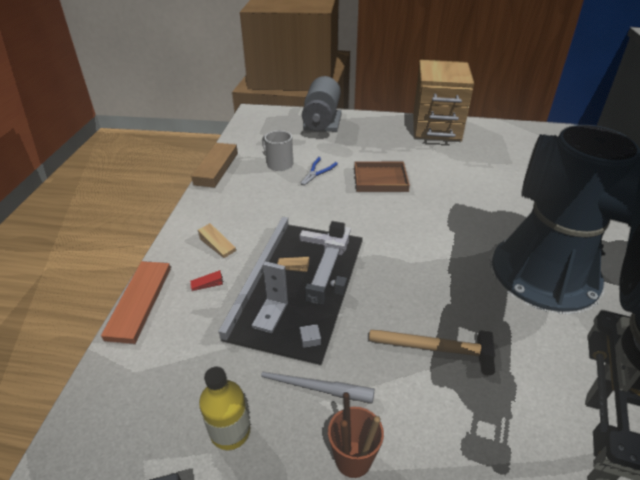

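View pics/top0.png

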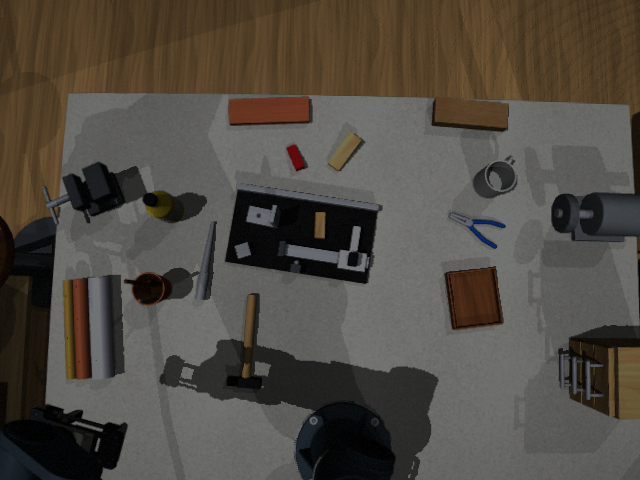

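The top view shows the jig around (302,232). The angle block is near (265,215), the carriage thumb block near (357,258) and the tray near (474,297). There are three wedge-like things: red (296,157), a larger light one (346,151) and a smaller light one on the jig plate (320,225). The one at (320,225) fits: it isn't red, it's the smaller, and it lies between the block and the arm. I'll confirm in a crop.

```bash
python3 - <<'E'
import cv2
t=cv2.imread("pics/top0.png");s=cv2.imread("pics/side0.png")
cv2.imwrite("pics/tc.png",cv2.resize(t[135:295,215:395],None,fx=4.4,fy=3.75*1.0) if 0 else cv2.resize(t[140:290,220:390],None,fx=4,fy=4,interpolation=cv2.INTER_CUBIC))
cv2.imwrite("pics/sc.png",cv2.resize(s[210:365,190:370],None,fx=3.8,fy=3.8,interpolation=cv2.INTER_CUBIC))
cv2.imwrite("pics/tt.png",cv2.resize(t[255:340,435:515],None,fx=6,fy=6,interpolation=cv2.INTER_CUBIC))
E
```

```text
(no output)
```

View pics/tc.png

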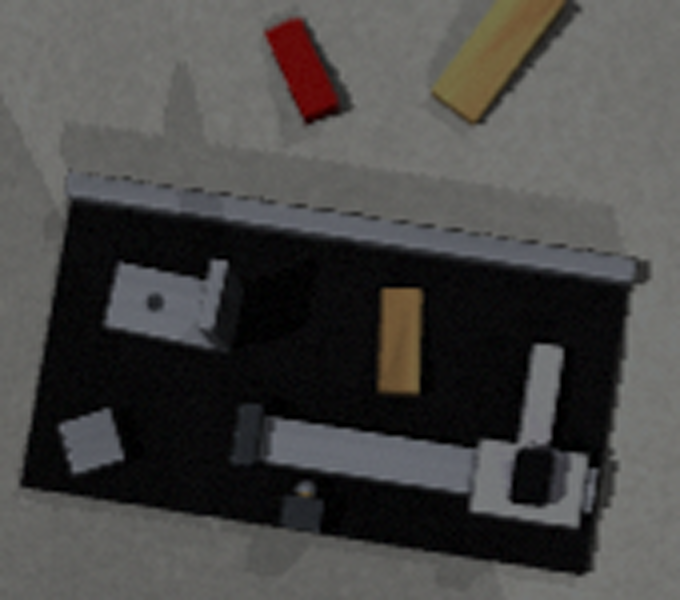

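View pics/sc.png

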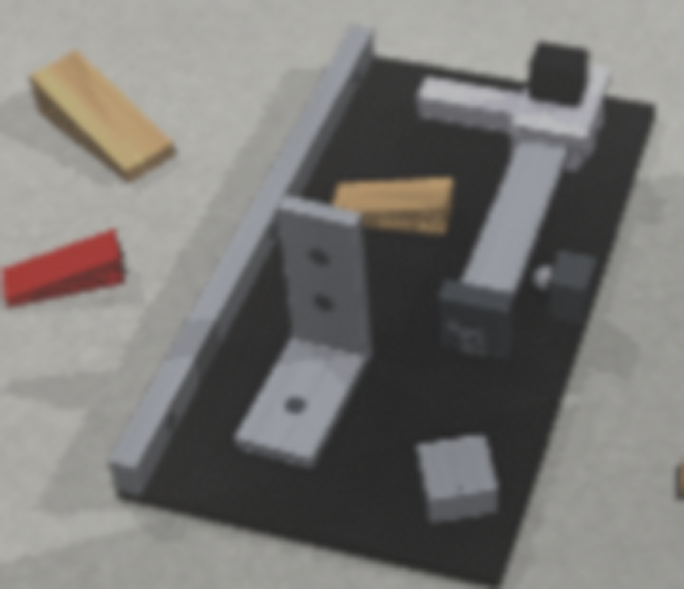

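View pics/tt.png

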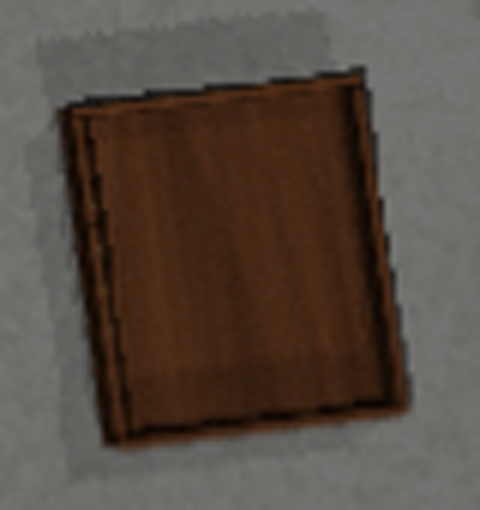

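Confirmed: the light wedge at (320,225) has its thick end towards the robot. I'll fit the poses from corners in both views.

```bash
cat > h.py <<'E'
import numpy as np, cv2
from scipy.optimize import least_squares
from station import robot
np.set_printoptions(suppress=True,precision=2)
C={n:robot.calibration(n) for n in("side","top")}
def proj(n,P):
    c=C[n];T=np.linalg.inv(c["extrinsics"]);P=np.atleast_2d(P)@T[:3,:3].T+T[:3,3]
    s=P[:,:2]/P[:,2:];s=s*(1+c["k1"]*(s**2).sum(1,keepdims=True))
    K=c["camera_matrix"];return s*[K[0,0],K[1,1]]+K[:2,2]
def unproj(n,uv,z):
    c=C[n];K=c["camera_matrix"];d=(np.array(uv,float)-K[:2,2])/[K[0,0],K[1,1]];s=d.copy()
    for _ in range(20): s=d/(1+c["k1"]*(s@s))
    E=c["extrinsics"];r=E[:3,:3]@np.array([*s,1]);o=E[:3,3];return o+r*(z-o[2])/r[2]
def crop(u,v,f,x0,y0): return [(u+.5)/f-.5+x0,(v+.5)/f-.5+y0]
def fit(obs,z0,x0,fixyaw=None):
    # obs: (cam,local xyz,uv); pose x,y,yaw
    def r(p):
        yaw=p[2] if fixyaw is None else fixyaw
        c,s=np.cos(yaw),np.sin(yaw);o=[]
        for n,l,uv in obs:
            o.append(proj(n,[p[0]+c*l[0]-s*l[1],p[1]+s*l[0]+c*l[1],z0+l[2]])[0]-uv)
        return np.ravel(o)
    S=least_squares(r,x0,loss="soft_l1");return S.x,r(S.x).reshape(-1,2)
J=None
def j2w(x,y,z=0,J=None):
    c,s=np.cos(J[2]),np.sin(J[2]);return np.array([J[0]+c*x-s*y,J[1]+s*x+c*y,z])
def w2j(p,J):
    c,s=np.cos(J[2]),np.sin(J[2]);d=np.array(p[:2])-J[:2];return np.array([c*d[0]+s*d[1],-s*d[0]+c*d[1]])
def snap(tag,boxes={}):
    for n in("side","top"):
        I=robot.read_camera(n);cv2.imwrite(f"pics/{n}{tag}.png",I)
        if n in boxes:
            x,y,w,h,f=boxes[n];cv2.imwrite(f"pics/{n}{tag}c.png",cv2.resize(I[y:y+h,x:x+w],None,fx=f,fy=f,interpolation=cv2.INTER_CUBIC))
E
python3 - <<'E'
from h import *
t=lambda u,v:crop(u,v,4,220,140)
s=lambda u,v:crop(u,v,3.8,190,210)
ob=[("top",(-105,190,12),t(22,487)),("top",(-105,-190,12),t(588,572)),("top",(89,190,34),t(71,199)),("top",(89,-190,34),t(632,282)),("top",(105,190,34),t(68,172)),("top",(105,-190,34),t(632,257)),
("side",(-105,190,12),s(500,583)),("side",(-105,-190,12),s(655,103)),("side",(105,190,34),s(117,463)),("side",(89,190,34),s(140,465)),("side",(89,-190,34),s(373,37)),("side",(105,-190,34),s(357,27))]
for sel in("top","side",None):
    p,r=fit([o for o in ob if sel in(None,o[0])],0,[500,60,-.1]);print(sel,p,r.tolist() if sel is None else np.abs(r).max())
J=p;np.save("J.npy",J)
print("stop",w2j(unproj("top",t(262,443),36),J),"thumb",w2j(unproj("top",t(533,476),62),J))
for u in[(122,262),(105,327),(195,343)]: print("short leg top",w2j(unproj("top",t(*u),22),J))
for u in[(209,259),(227,261),(200,338),(215,345)]: print("long top",w2j(unproj("top",t(*u),122),J))
for u in[(235,440),(310,465)]: print("side short leg end top",w2j(unproj("side",s(*u),22),J))
for u in[(282,200),(357,217)]: print("side long top",w2j(unproj("side",s(*u),122),J))
for u,z in[((381,288),20),((422,289),20),((378,392),34),((419,393),34)]: print("wedge",unproj("top",t(*u),z),w2j(unproj("top",t(*u),z),J))
for u,z in[((336,183),20),((452,178),34),((447,205),34)]: print("wedge side",unproj("side",s(*u),z),w2j(unproj("side",s(*u),z),J))
q=lambda u,v:crop(u,v,6,435,255)
c=np.array([unproj("top",q(*u),24) for u in[(62,105),(362,70),(410,408),(108,443)]]);print(c,c.mean(0))
E
```

```text
top [561.86 123.26  25.  ] 1.825184182023463
side [562.27 121.22  -0.13] 1.787085907036726
None [562.03 122.32  -0.13] [[0.08609413217050133, -0.015863374574337286], [0.3840563999790447, 0.6066678007261999], [-1.3826495950785898, -0.8457292814257471], [0.6876263269671199, -0.24823137462465183], [0.39722617300429874, 0.037532897322734016], [1.5323366035990489, 0.058504309426552936], [1.2022081089863832, -0.13585462629936274], [0.9453386711675762, 0.7097843555181953], [-1.566359752584674, 0.432466671437453], [-0.11613530296989438, 1.6777393705160648], [0.39635917557751554, -1.4993301187543864], [-1.3634431326927938, 0.12485172233814978]]
stop [-53.46  34.84] thumb [ -49.79 -141.01]
short leg top [ 52.51 147.61]
short leg top [  7.77 151.5 ]
short leg top [ 6.22 90.6 ]
long top [47.31 76.69]
long top [47.74 65.62]
long top [-1.47 74.22]
long top [-4.32 64.5 ]
side short leg end top [ 54.14 148.87]
side short leg end top [ 10.13 153.85]
side long top [50.  65.9]
side long top [ 7.75 67.68]
wedge [619.65  89.18  20.  ] [ 61.42 -25.41]
wedge [619.57  61.94  20.  ] [ 64.86 -52.43]
wedge [548.73  89.18  34.  ] [ -8.9  -34.57]
wedge [548.67  62.41  34.  ] [ -5.5  -61.13]
wedge side [624.15  57.16  20.  ] [ 70.02 -56.58]
wedge side [551.45  57.97  34.  ] [ -2.17 -65.18]
wedge side [550.61  81.77  34.  ] [ -6.08 -41.68]
[[ 466.64 -255.35   24.  ]
 [ 484.65 -387.99   24.  ]
 [ 338.13 -407.91   24.  ]
 [ 320.92 -275.52   24.  ]] [ 402.59 -331.69   24.  ]
```

Fitted jig pose: (562,122) mm, yaw −0.13. The wedge lies along world x, centre about (584,75.5), thick end towards −x. The tray centre is about (403,−332). The block's corner is at jig y≈65 and its mid x≈28. These all agree with the given sizes. First I'll move above the wedge.

>>> {"fn": "servo_tool", "kwargs": {"moves": [[0,0,0,-0.111],[0,0,0,-0.111],[-45,-40,0,0],[-45,-40,0,0],[-45,-40,0,0],[-45,-40,0,0],[-45,-40,0,0],[-45,-40,0,0],[-45,-40,0,0],[-45,-40,0,0],[-45,-40,0,0],[-45,-40,0,0]], "claw": -0.2, "squeeze": 15}}

```text
t: 1.6
tool_pos: [572.3, 134.4, 218.4]
ee_rot: [3.142, -0.0, 3.141]
contact_force: [0.8, 0.9, 0.7]
finger_gap: 56.1
```

>>> {"fn": "servo_tool", "kwargs": {"moves": [[0,-30,0,0],[0,-29.5,0,0],[0,0,40,0],[0,0,40,0],[0,0,40,0],[0,0,30,0],[0,0,0,0]]}}

```text
t: 2.48
tool_pos: [569.7, 76.4, 66.7]
ee_rot: [-3.141, -0.004, 3.141]
contact_force: [0.8, 0.1, -0.4]
finger_gap: 55.8
```

```bash
python3 - <<'E'
from h import *
snap("1",{"side":(190,190,180,150,4),"top":(240,160,160,140,5)})
E
```

```text
(no output)
```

View pics/side1c.png

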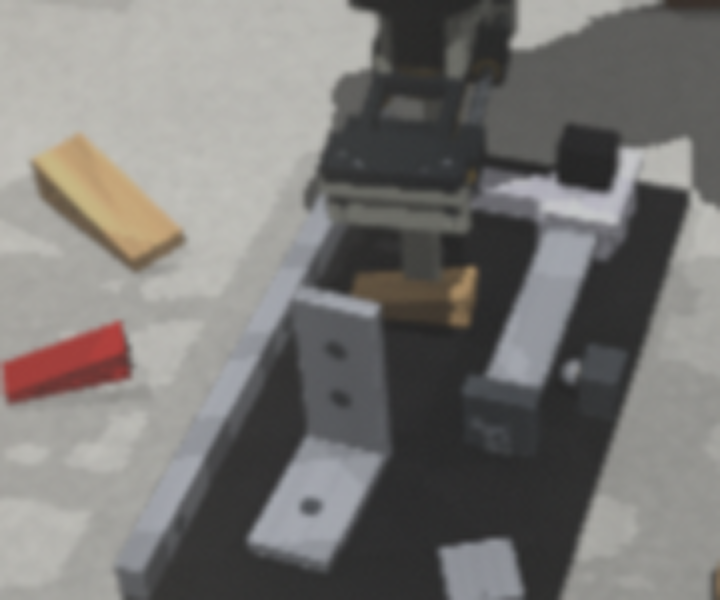

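The fingers straddle the wedge (seen at about (420,265) in the crop), and the body stays clear of the L block. Next I descend and close.

>>> {"fn": "servo_tool", "kwargs": {"moves": [[0,0,25,0],[0,0,20,0],[0,0,7,0],[0,0,0,0]]}}

```text
t: 3.08
tool_pos: [571.2, 76.6, 16.7]
ee_rot: [-3.142, -0.0, 3.141]
contact_force: [-0.3, 0.4, -0.6]
finger_gap: 55.8
```

>>> {"fn": "servo_tool", "kwargs": {"moves": [[0,0,0,0],[0,0,0,0],[0,0,0,0],[0,0,0,0],[0,0,0,0]], "claw": 1, "squeeze": 15}}

```text
t: 3.7
tool_pos: [571.3, 76.5, 16.9]
ee_rot: [-3.142, 0.0, 3.141]
contact_force: [-0.6, 0.0, 3.3]
finger_gap: 25.7
```

The 25.7 mm gap matches the wedge width. Next I lift and carry.

>>> {"fn": "servo_tool", "kwargs": {"moves": [[0,0,-40,0],[0,0,-45,0],[0,0,-45,0],[22,-51,0,0],[22,-51,0,0],[22,-51,0,0],[22,-51,0,0],[22,-51,0,0],[22,-51,0,0],[22,-51,0,0],[22,-51,0,0],[0,0,0,0]]}}

```text
t: 5.2
tool_pos: [393.4, -334.0, 146.5]
ee_rot: [-3.141, 0.0, 3.137]
contact_force: [-0.7, 0.6, -0.8]
finger_gap: 26.0
```

```bash
python3 - <<'E'
from h import *
print(robot.state()["tool_pos"],robot.state()["finger_gap"])
snap("2",{"side":(300,60,180,150,4),"top":(400,220,160,140,4)})
E
```

```text
[ 393.41 -333.96  146.51] 25.992788021424914
```

View pics/side2c.png

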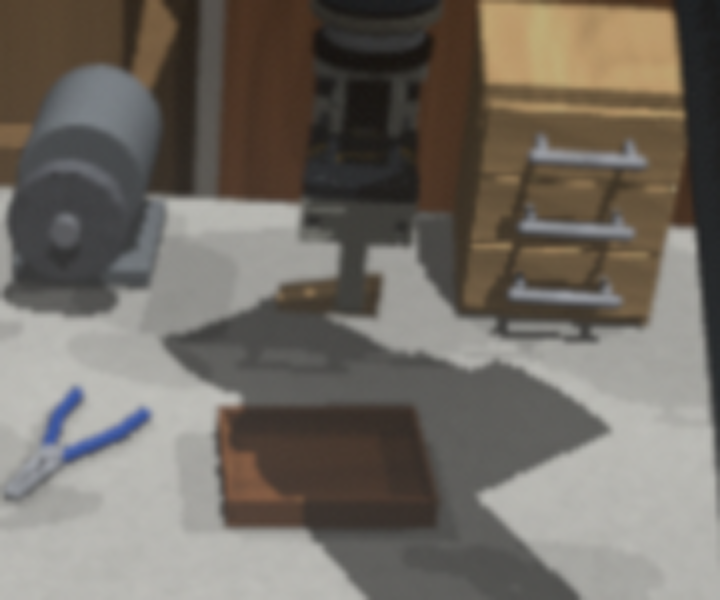

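View pics/top2c.png

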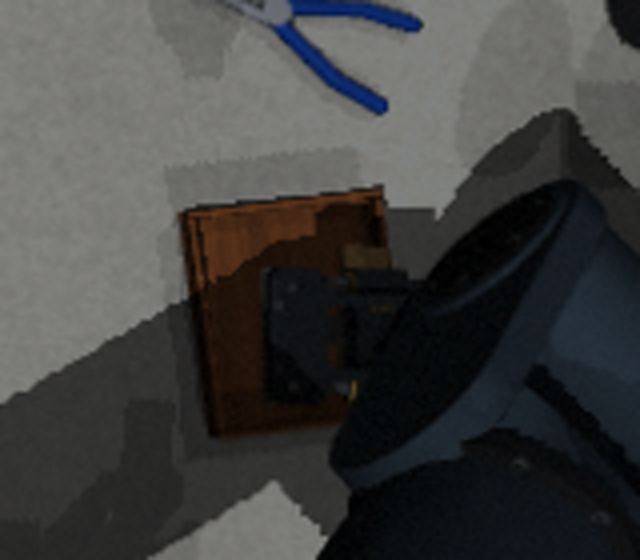

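The wedge is held level, and by tool pose it is over the tray. Next I lower and release.

>>> {"fn": "servo_tool", "kwargs": {"moves": [[0,0,45,0],[0,0,45,0],[0,0,30,0],[0,0,15,0],[0,0,0,0],[0,0,0,0]]}}

```text
t: 6.05
tool_pos: [395.4, -331.5, 12.7]
ee_rot: [-3.141, 0.001, 3.141]
contact_force: [0.0, 0.1, -0.2]
finger_gap: 25.6
```

>>> {"fn": "servo_tool", "kwargs": {"moves": [[0,0,0,0],[0,0,0,0],[0,0,0,0],[0,0,-20,0],[0,0,-50,0],[0,0,-50,0],[0,0,-50,0]], "claw": -0.1}}

```text
t: 6.92
tool_pos: [394.6, -331.2, 183.4]
ee_rot: [-3.141, 0.0, 3.141]
contact_force: [0.2, -0.6, -0.3]
finger_gap: 51.0
```

```bash
python3 - <<'E'
from h import *
print(robot.state()["tool_pos"],robot.state()["finger_gap"])
snap("3",{"side":(340,140,90,75,8),"top":(400,220,160,140,4)})
E
```

```text
[ 394.61 -331.17  183.41] 50.98036613262767
```

View pics/side3c.png

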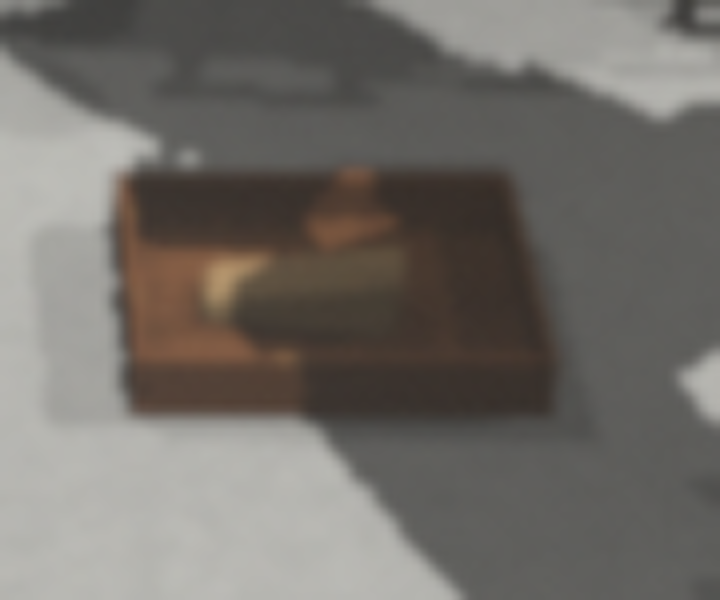

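The wedge lies in the middle of the tray. Now I turn the tool for tipping, jaws shut and jaw axis along jig x.

>>> {"fn": "servo_tool", "kwargs": {"moves": [[0,0,0,0.174],[0,0,0,0.174],[0,0,0,0.174],[0,0,0,0.174],[0,0,0,0.174],[0,0,0,0.174],[0,0,0,0.174],[0,0,0,0.174],[0,0,0,0.174],[0,0,0,0.174],[0,0,0,0]], "claw": 1}}

```text
t: 8.4
tool_pos: [394.6, -331.1, 181.0]
ee_rot: [-3.141, -0.0, 1.402]
contact_force: [-0.7, -0.0, -0.7]
finger_gap: 0.8
```

```bash
cat >> h.py <<'E'
def todo(x,y,z):
    "tool-frame shift from now to jig point"
    J=np.load("J.npy");s=robot.state();p=s["tool_pos"];w=s["ee_rot"][2]
    d=j2w(x,y,z,J)-p;tx=np.array([np.cos(w),np.sin(w)]);ty=np.array([np.sin(w),-np.cos(w)])
    print("tcp",p,"jig",w2j(p,J),"rot",s["ee_rot"],"gap",round(s["finger_gap"],1),"F",s["contact_force"],"t",s["t"]);print("shift",[round(float(d[:2]@tx),1),round(float(d[:2]@ty),1),round(float(-d[2]),1)])
E
python3 -c "
from h import *
todo(28,112,183);print(robot.state()['joint_pos'])"
```

```text
tcp [ 394.58 -331.12  181.02] jig [-107.42 -471.28] rot [-3.14 -0.    1.4 ] gap 0.8 F [-0.71 -0.04 -0.7 ] t 8.4
shift [588.1, 112.5, -2.0]
[-0.79  0.33  1.78 -0.    1.03 -0.62]
```

>>> {"fn": "servo_tool", "kwargs": {"moves": [[53.5,10,-2,0],[53.5,10,0,0],[53.5,10,0,0],[53.5,10,0,0],[53.5,10,0,0],[53.5,10,0,0],[53.5,10,0,0],[53.5,10,0,0],[53.5,10,0,0],[53.5,10,0,0],[53.5,12.5,0,0],[0,0,0,0]]}}

```text
t: 9.9
tool_pos: [605.4, 232.6, 182.5]
ee_rot: [-3.141, -0.0, 1.408]
contact_force: [-0.2, -0.1, -0.1]
finger_gap: 0.2
```

```bash
python3 - <<'E'
from h import *
todo(28,112,97)
snap("4",{"side":(190,170,180,150,4),"top":(240,160,160,140,4)})
E
```

```text
tcp [605.45 232.57 182.53] jig [ 28.8  114.95] rot [-3.14 -0.    1.41] gap 0.2 F [-0.16 -0.05 -0.12] t 9.9
shift [-3.0, -0.7, 85.5]
```

View pics/side4c.png

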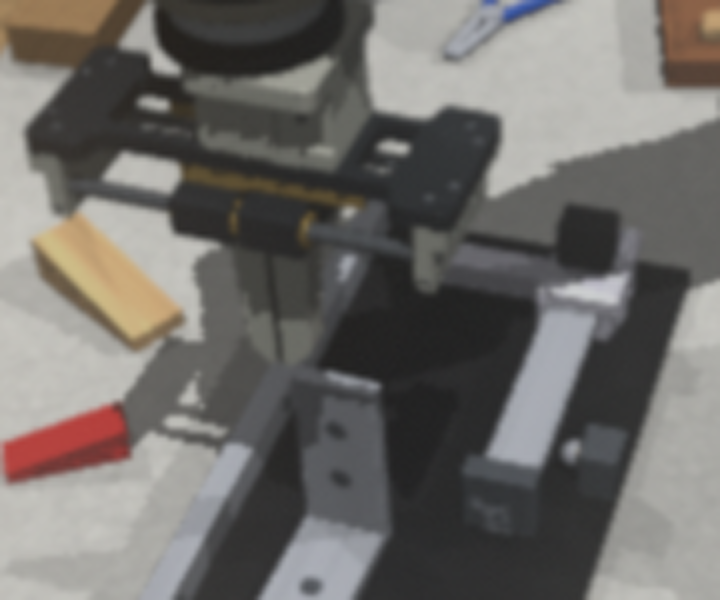

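View pics/top4c.png

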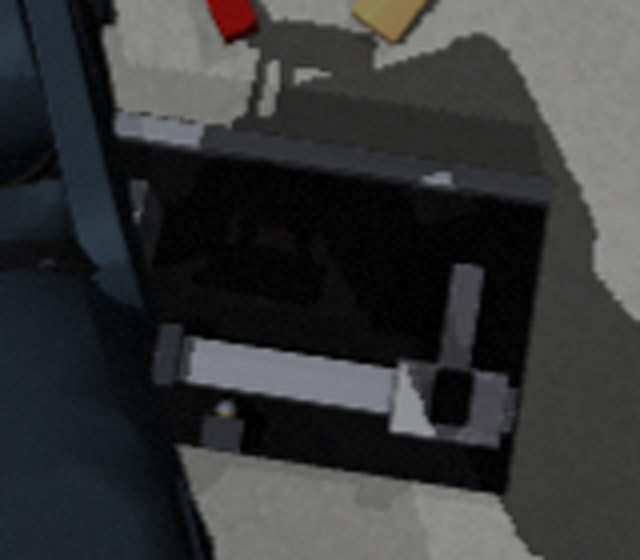

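The closed fingers are at crop (280,350), above the inside of the L, just beyond its long leg in the +y direction. Next I descend to z 97.

>>> {"fn": "servo_tool", "kwargs": {"moves": [[0,0,30,0],[0,0,30,0],[0,0,25,0],[0,0,0,0]]}}

```text
t: 10.5
tool_pos: [604.1, 228.1, 97.1]
ee_rot: [-3.138, 0.002, 1.401]
contact_force: [-0.8, -0.8, 0.0]
finger_gap: 0.1
```

```bash
python3 - <<'E'
from h import *
todo(28,90,97)
snap("5",{"side":(190,170,180,150,4)})
E
```

```text
tcp [604.08 228.1   97.09] jig [ 28.02 110.33] rot [-3.14  0.    1.4 ] gap 0.1 F [-0.81 -0.78  0.  ] t 10.5
shift [-20.3, 0.8, 0.1]
```

View pics/side5c.png

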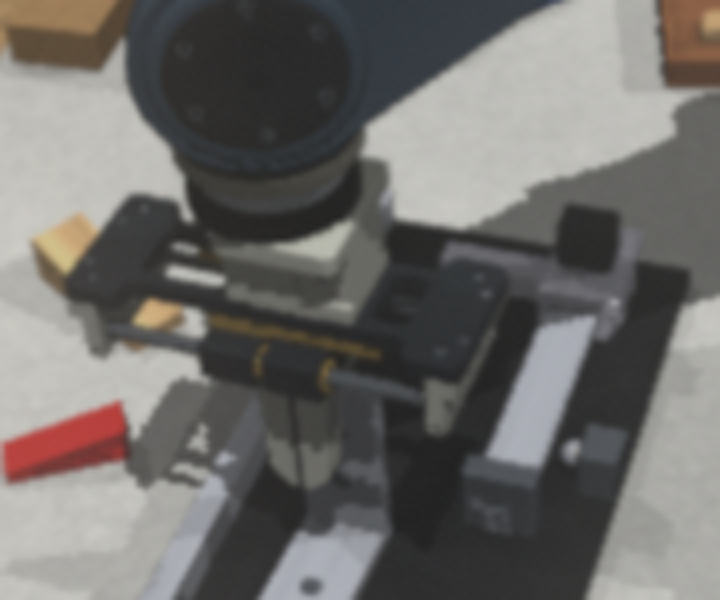

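>>> {"fn": "servo_tool", "kwargs": {"moves": [[-10,-2,0,0],[-5,-1,0,0],[-4,0,0,0],[-4,0,0,0],[-4,0,0,0],[-4,0,0,0],[-4,0,0,0]]}}

```text
t: 11.48
tool_pos: [596.4, 195.7, 98.8]
ee_rot: [3.141, -0.0, 1.401]
contact_force: [0.2, 2.7, 1.3]
finger_gap: 0.7
```

```bash
python3 - <<'E'
from h import *
todo(28,40,97)
snap("6",{"side":(190,170,180,150,4)})
E
```

```text
tcp [596.45 195.66  98.79] jig [24.65 77.18] rot [ 3.14 -0.    1.4 ] gap 0.7 F [0.25 2.66 1.29] t 11.475
shift [-37.0, 4.8, 1.8]
```

View pics/side6c.png

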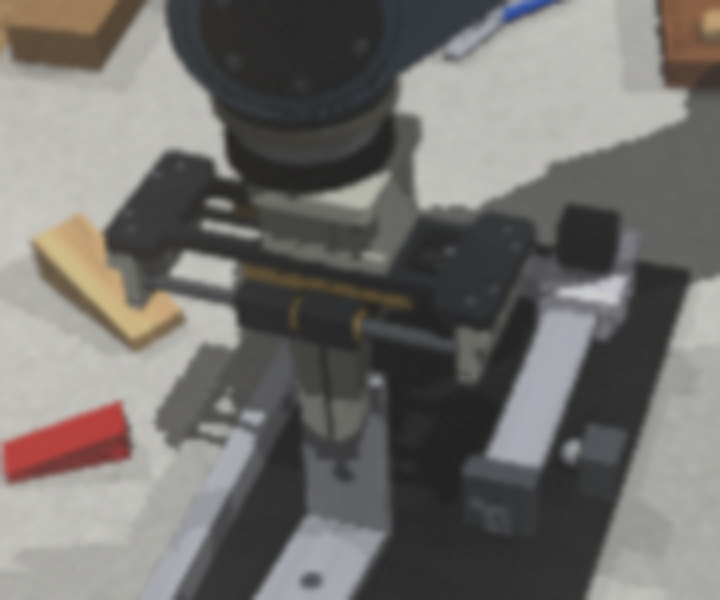

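Contact with a steady 2.7 N, and the leg starts to lean. I keep pushing slowly.

>>> {"fn": "servo_tool", "kwargs": {"moves": [[-5,0,0,0],[-5,0,0,0],[-5,0,0,0],[-5,0,0,0],[-5,0,0,0],[0,0,0,0]]}}

```text
t: 12.32
tool_pos: [592.1, 170.6, 98.7]
ee_rot: [-3.142, 0.0, 1.4]
contact_force: [0.1, -0.3, 1.0]
finger_gap: 0.4
```

```bash
python3 - <<'E'
from h import *
todo(28,25,97)
snap("7",{"side":(190,170,180,150,4)})
E
```

```text
tcp [592.11 170.64  98.67] jig [23.58 51.81] rot [-3.14  0.    1.4 ] gap 0.4 F [ 0.05 -0.34  0.98] t 12.325
shift [-26.6, 5.5, 1.7]
```

View pics/side7c.png

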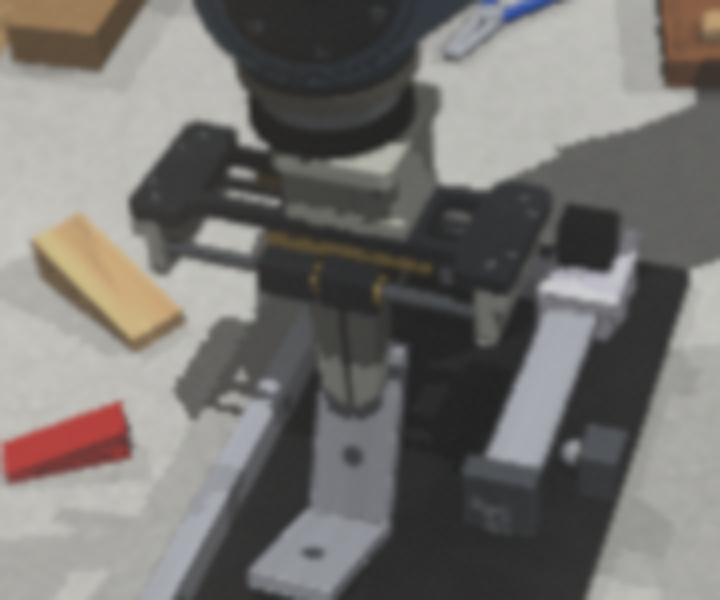

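The block is tilted about 20° with the short leg lifted. I continue past balance.

>>> {"fn": "servo_tool", "kwargs": {"moves": [[-5,0,0,0],[-5,0,0,0],[-5,0,0,0],[-5,0,0,0],[0,0,0,0]]}}

```text
t: 13.05
tool_pos: [588.7, 150.9, 98.7]
ee_rot: [-3.142, 0.0, 1.4]
contact_force: [0.2, -0.6, 0.4]
finger_gap: 0.6
```

```bash
python3 - <<'E'
from h import *
todo(28,25,97)
snap("8",{"side":(190,170,180,150,4)})
E
```

```text
tcp [588.72 150.89  98.67] jig [22.77 31.79] rot [-3.14  0.    1.4 ] gap 0.6 F [ 0.25 -0.56  0.42] t 13.05
shift [-6.6, 5.5, 1.7]
```

View pics/side8c.png

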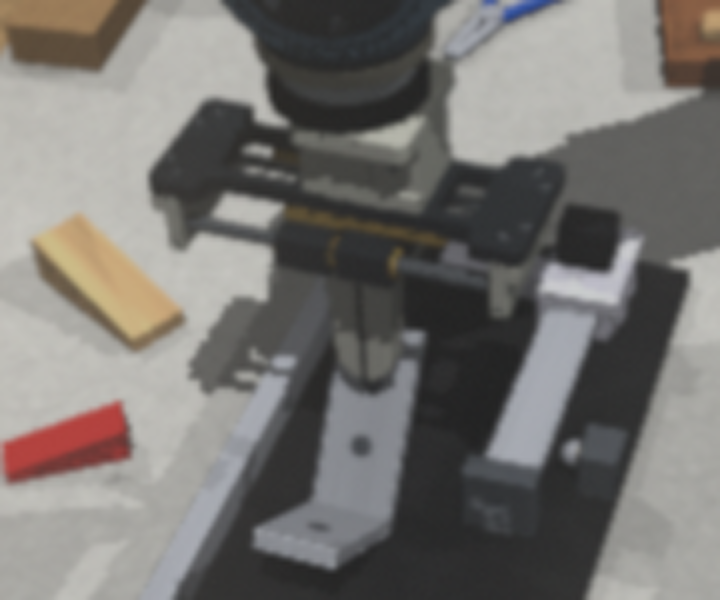

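>>> {"fn": "servo_tool", "kwargs": {"moves": [[-4,0,0,0],[-4,0,0,0],[-4,0,0,0],[0,0,0,0],[0,0,0,0],[0,0,0,0]]}}

```text
t: 13.9
tool_pos: [586.7, 139.6, 98.6]
ee_rot: [-3.142, -0.0, 1.401]
contact_force: [-0.1, 1.6, -0.6]
finger_gap: 0.5
```

```bash
python3 - <<'E'
from h import *
todo(28,25,97)
snap("9",{"side":(190,170,180,150,4)})
E
```

```text
tcp [586.73 139.6   98.63] jig [22.26 20.33] rot [-3.14 -0.    1.4 ] gap 0.5 F [-0.1   1.57 -0.56] t 13.9
shift [4.9, 5.5, 1.6]
```

View pics/side9c.png

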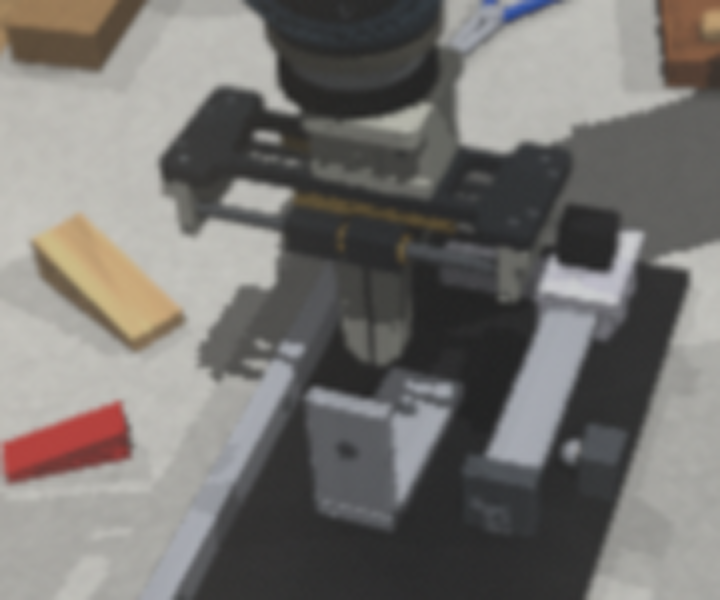

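The block has toppled onto its long leg. Next I raise and turn the tool for the fence push (jaws along jig y).

>>> {"fn": "servo_tool", "kwargs": {"moves": [[0,0,-40,0],[0,0,-50,0],[0,0,0,-0.179],[0,0,0,-0.179],[0,0,0,-0.179],[0,0,0,-0.179],[0,0,0,-0.179],[0,0,0,-0.179],[0,0,0,-0.179],[0,0,0,-0.179],[0,0,0,-0.179],[0,0,0,0]]}}

```text
t: 15.5
tool_pos: [586.7, 139.6, 188.6]
ee_rot: [3.142, -0.0, 3.011]
contact_force: [0.7, 0.7, -0.0]
finger_gap: 0.6
```

```bash
python3 - <<'E'
from h import *
todo(-16,0,180)
snap("10",{"side":(220,210,150,125,5),"top":(220,150,170,140,4)})
E
```

```text
tcp [586.69 139.57 188.61] jig [22.23 20.29] rot [ 3.14 -0.    3.01] gap 0.6 F [ 0.73  0.75 -0.  ] t 15.5
shift [38.2, -20.3, 8.6]
```

View pics/side10c.png

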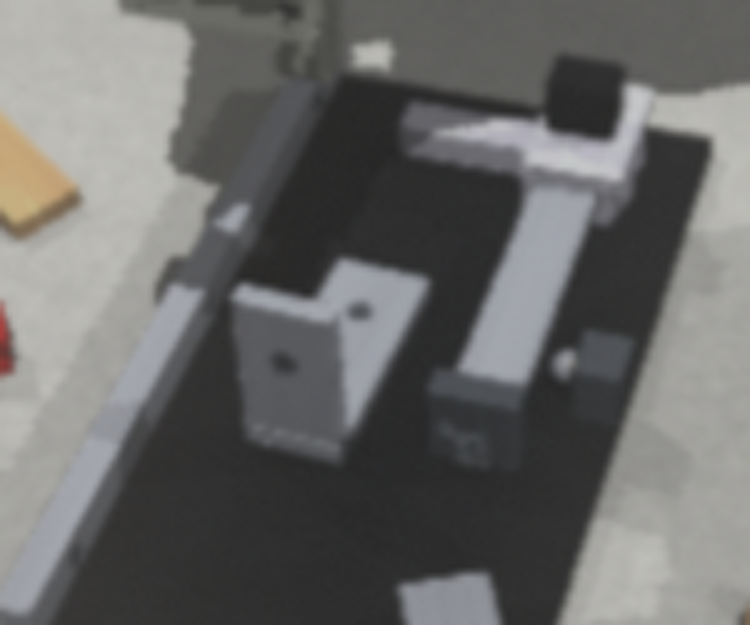

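View pics/top10c.png

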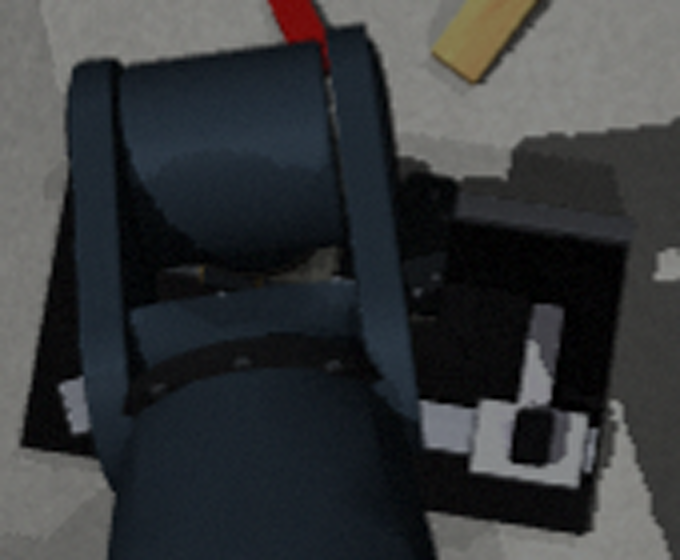

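```bash
python3 - <<'E'
from h import *
J=np.load("J.npy");s=lambda u,v:crop(u,v,5,220,210)
for u,z in[((342,258),22),((430,277),22),((248,440),12),((342,462),12),((235,292),97),((338,323),97),((430,377),52),((522,395),52)]: print(u,w2j(unproj("side",s(*u),z),J))
E
```

```text
(342, 258) [ 43.09 -49.66]
(430, 277) [  0.15 -48.21]
(248, 440) [49.7  60.02]
(342, 462) [ 6.51 61.24]
(235, 292) [49.91 56.1 ]
(338, 323) [ 3.47 62.01]
(430, 377) [-27.36  39.82]
(522, 395) [-67.3   39.65]
```

Block pose from the side view: near side at jig x≈0 (tip) to 6.5 (corner), with y from −49 to 61, flat on the plate. I'll place two fingers in the space between rail and block, centred at jig (−14,−8).

>>> {"fn": "servo_tool", "kwargs": {"moves": [[18,-14,0,0],[18,-14,0,0],[0,0,40,0],[0,0,40,0],[0,0,40,0],[0,0,0,0],[0,0,0,0]], "claw": -0.075}}

```text
t: 16.48
tool_pos: [548.2, 116.5, 70.1]
ee_rot: [3.141, 0.002, 3.01]
contact_force: [-0.4, -0.7, 0.5]
finger_gap: 50.2
```

```bash
python3 - <<'E'
from h import *
todo(-14,-8,16.5)
snap("11",{"side":(220,190,150,125,5),"top":(220,150,170,140,4)})
E
```

```text
tcp [548.21 116.51  70.06] jig [-12.96  -7.54] rot [3.14 0.   3.01] gap 50.2 F [-0.43 -0.71  0.52] t 16.475
shift [1.0, -0.5, 53.6]
```

View pics/side11c.png

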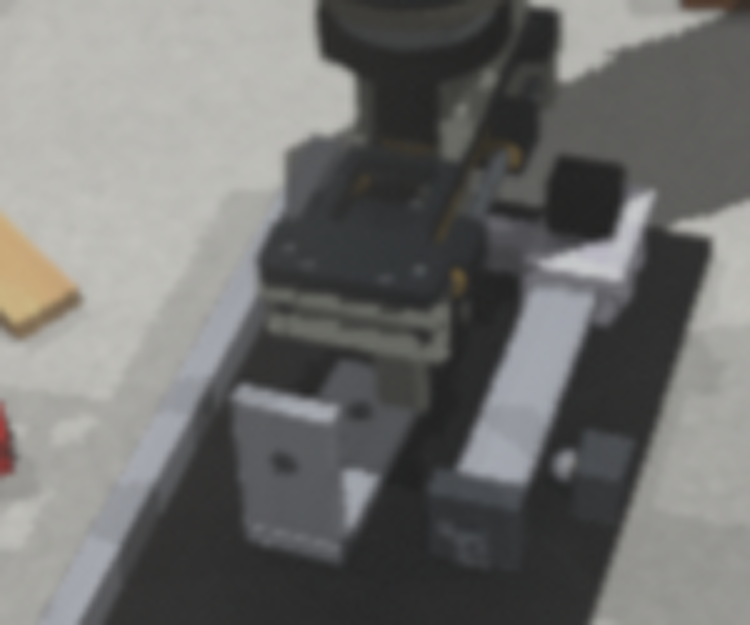

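>>> {"fn": "servo_tool", "kwargs": {"moves": [[1.5,0,20,0],[0,0,20,0],[0,0,8,0],[0,0,4,0],[0,0,0,0],[0,0,0,0]]}}

```text
t: 17.32
tool_pos: [546.3, 116.6, 17.3]
ee_rot: [3.141, 0.001, 3.012]
contact_force: [-0.4, -0.3, -0.3]
finger_gap: 50.3
```

```bash
python3 - <<'E'
from h import *
todo(36,-8,16.5)
snap("12",{"side":(220,190,150,125,5)})
E
```

```text
tcp [546.3  116.61  17.25] jig [-14.86  -7.69] rot [3.14 0.   3.01] gap 50.3 F [-0.45 -0.3  -0.25] t 17.325
shift [-50.9, -0.3, 0.8]
```

View pics/side12c.png

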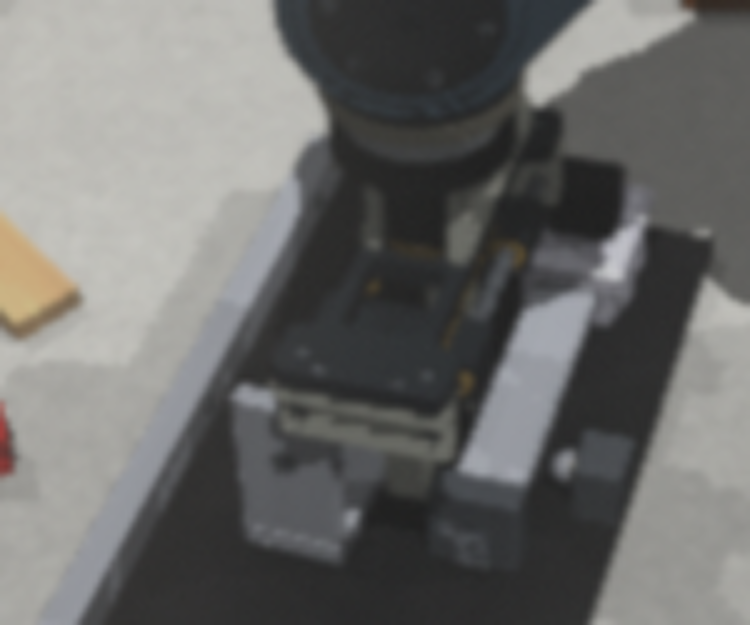

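The fingers are down between stop and leg without contact, and the body clears the short leg. Next I push towards the fence (tool −x).

>>> {"fn": "servo_tool", "kwargs": {"moves": [[-5,0,0,0],[-5,0,0,0],[-5,0,0,0],[-4,0,0,0],[-4,0,0,0],[-4,0,0,0],[-4,0,0,0]]}}

```text
t: 18.3
tool_pos: [575.8, 112.7, 16.5]
ee_rot: [-3.141, -0.003, 3.012]
contact_force: [-7.6, 1.3, 6.6]
finger_gap: 50.1
```

>>> {"fn": "servo_tool", "kwargs": {"moves": [[-3,0,0,0],[-3,0,0,0],[-3,0,0,0],[-3,0,0,0]]}}

```text
t: 18.8
tool_pos: [587.7, 111.1, 16.5]
ee_rot: [-3.141, -0.003, 3.012]
contact_force: [-7.8, 1.4, 6.2]
finger_gap: 49.9
```

```bash
python3 - <<'E'
from h import *
todo(36,-8,16.5)
snap("13",{"side":(220,190,150,125,5)})
E
```

```text
tcp [587.67 111.14  16.54] jig [26.87 -7.77] rot [-3.14 -0.    3.01] gap 49.9 F [-7.84  1.42  6.22] t 18.8
shift [-9.1, -0.2, 0.0]
```

View pics/side13c.png

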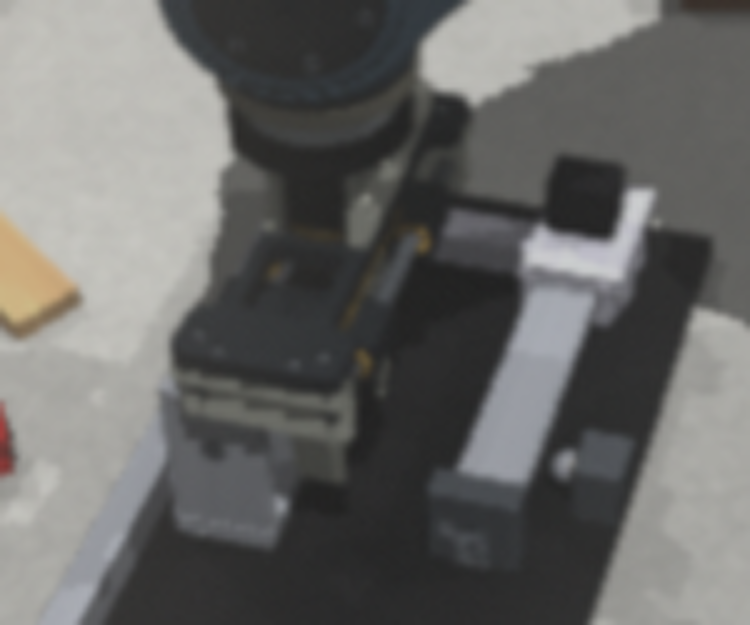

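>>> {"fn": "servo_tool", "kwargs": {"moves": [[-3,0,0,0],[-2,0,0,0],[-2,0,0,0]]}}

```text
t: 19.27
tool_pos: [594.6, 110.2, 16.5]
ee_rot: [-3.141, -0.003, 3.012]
contact_force: [-7.6, 0.7, 5.9]
finger_gap: 50.0
```

>>> {"fn": "servo_tool", "kwargs": {"moves": [[-2,0,0,0],[-1.5,0,0,0],[0,0,0,0]]}}

```text
t: 19.65
tool_pos: [597.1, 109.9, 16.5]
ee_rot: [-3.141, -0.005, 3.012]
contact_force: [-13.5, 1.6, 9.4]
finger_gap: 49.7
```

>>> {"fn": "servo_tool", "kwargs": {"moves": [[-2,0,0,0],[-1,0,0,0],[0,0,0,0]]}}

```text
t: 20.02
tool_pos: [597.3, 109.9, 16.4]
ee_rot: [-3.14, -0.011, 3.012]
contact_force: [-27.1, 3.5, 22.5]
finger_gap: 49.9
```

```bash
python3 - <<'E'
from h import *
todo(36,-8,16.5)
snap("14",{"side":(200,190,150,125,5)})
E
```

```text
tcp [597.33 109.91  16.42] jig [36.61 -7.74] rot [-3.14 -0.01  3.01] gap 49.9 F [-27.09   3.55  22.49] t 20.025
shift [0.6, -0.3, -0.1]
```

View pics/side14c.png

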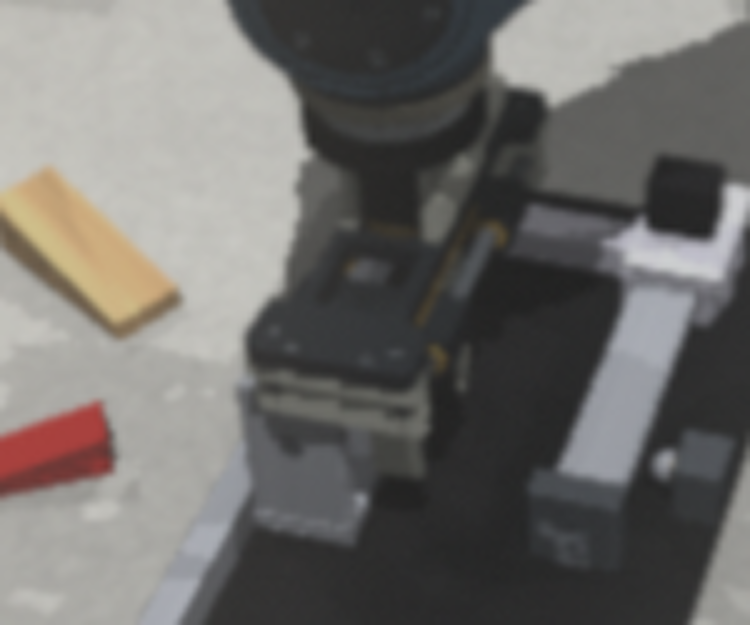

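The force rises to a hard stop with TCP at jig x 36.6, which matches a block side at 45 plus half a finger. Next I back off, raise and look.

>>> {"fn": "servo_tool", "kwargs": {"moves": [[3,0,0,0],[5,0,0,0],[10,0,0,0],[0,0,-30,0],[0,0,-45,0],[0,0,-45,0],[40,-10,0,0],[0,0,0,0]]}}

```text
t: 21.12
tool_pos: [541.2, 106.7, 136.9]
ee_rot: [-3.141, -0.001, 3.012]
contact_force: [0.6, -0.8, 0.0]
finger_gap: 50.1
```

```bash
python3 - <<'E'
from h import *
todo(-50,-195,140)
snap("15",{"side":(220,190,150,125,5),"top":(220,150,170,140,4)})
E
```

```text
tcp [541.18 106.75 136.9 ] jig [-18.66 -18.13] rot [-3.14 -0.    3.01] gap 50.1 F [ 0.6  -0.85  0.03] t 21.125
shift [31.3, -176.9, -3.1]
```

View pics/side15c.png

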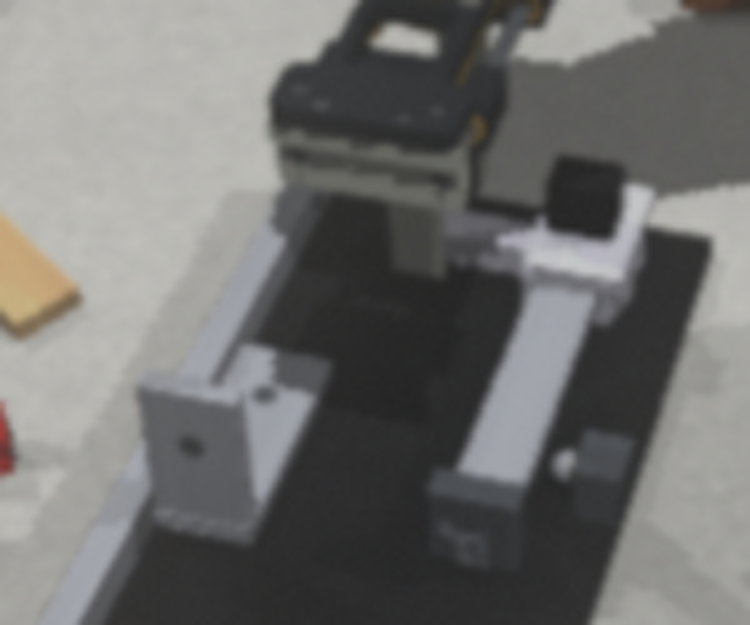

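View pics/top15c.png

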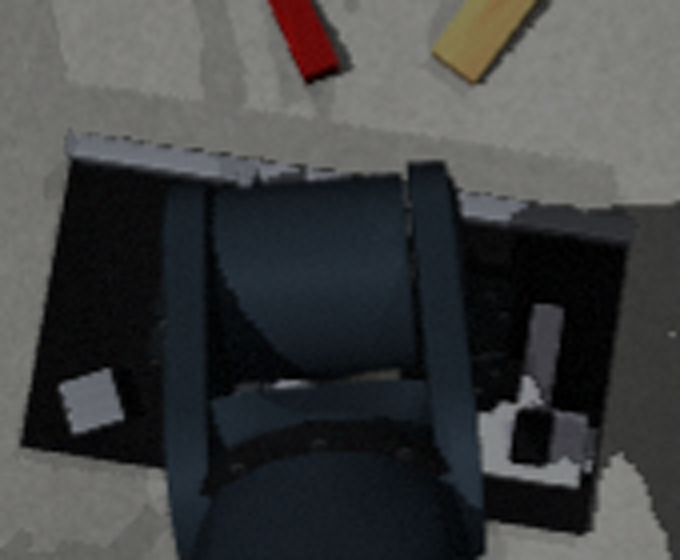

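```bash
python3 - <<'E'
from h import *
J=np.load("J.npy");s=lambda u,v:crop(u,v,5,220,190);t=lambda u,v:crop(u,v,4,220,140)
for u,z in[((330,362),22),((245,345),22),((158,520),12),((247,542),12),((140,385),97),((245,408),97)]: print(u,w2j(unproj("side",s(*u),z),J))
print("thumb",w2j(unproj("top",t(532,474),78),J))
for u in[(551,158),(625,165)]:print("thumb side",w2j(unproj("side",s(*u),78),J))
E
```

```text
(330, 362) [ 47.58 -45.65]
(245, 345) [ 89.51 -46.14]
(158, 520) [91.68 59.44]
(247, 542) [49.72 61.22]
(140, 385) [89.13 62.56]
(245, 408) [42.7  63.81]
thumb [ -49.73 -139.33]
thumb side [ -29.95 -150.34]
thumb side [ -64.83 -154.29]
```

>>> {"fn": "servo_tool", "kwargs": {"moves": [[5,-30,-10,0],[5,-50,0,0],[5,-50,0,0],[5,-50,0,0],[10,-10,0,0],[0,0,0,0]], "claw": 1}}

```text
t: 21.98
tool_pos: [488.8, -77.8, 146.4]
ee_rot: [3.141, -0.0, 3.011]
contact_force: [-0.2, 0.1, 0.1]
finger_gap: 0.5
```

```bash
python3 - <<'E'
from h import *
todo(-50,-200,54)
snap("16",{"side":(220,160,160,130,5),"top":(220,150,170,140,4)})
E
```

```text
tcp [488.79 -77.79 146.42] jig [ -46.76 -207.89] rot [ 3.14 -0.    3.01] gap 0.5 F [-0.19  0.07  0.08] t 21.975
shift [3.3, 7.9, 92.4]
```

View pics/side16c.png

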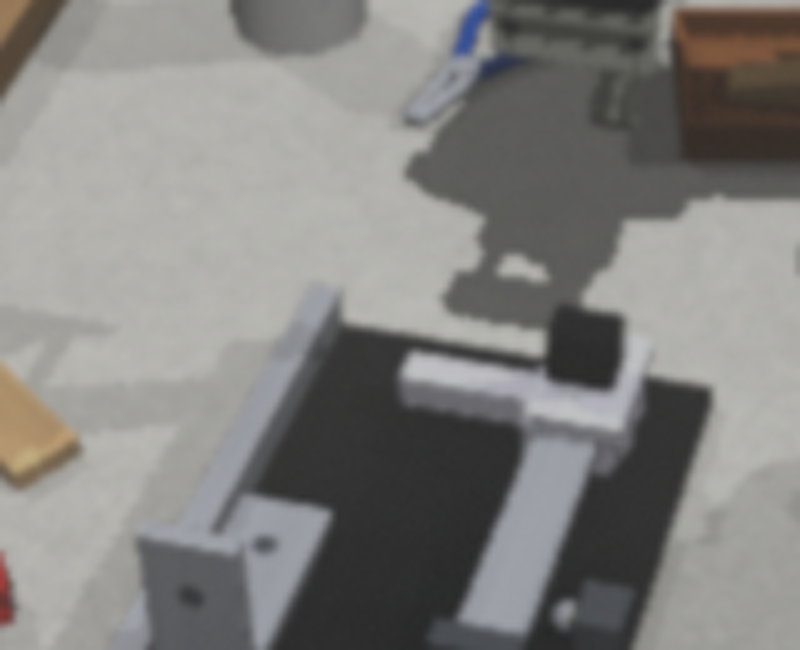

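View pics/top16c.png

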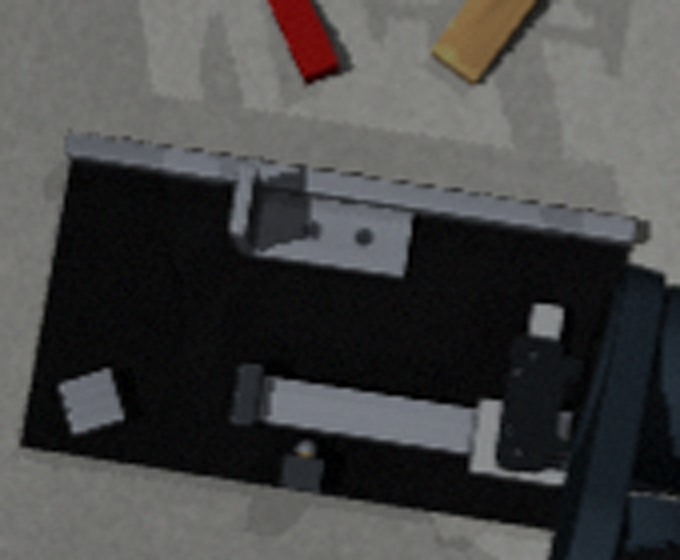

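The top view shows the leg tight against the fence and parallel to it (crop y 190–275), corner at y≈62, tip at y≈−46. Now the carriage: I descend to the right of the thumb block.

>>> {"fn": "servo_tool", "kwargs": {"moves": [[3,0,40,0],[0,0,40,0],[0,0,12,0],[0,0,0,0]]}}

```text
t: 22.58
tool_pos: [486.1, -76.7, 54.7]
ee_rot: [3.141, -0.001, 3.013]
contact_force: [-0.1, 0.3, -0.6]
finger_gap: 0.4
```

>>> {"fn": "servo_tool", "kwargs": {"moves": [[0,8,0,0],[0,8,0,0],[0,8,0,0],[0,6,0,0],[0,6,0,0],[0,6,0,0]]}}

```text
t: 23.32
tool_pos: [491.4, -35.4, 54.7]
ee_rot: [-3.141, 0.0, 3.012]
contact_force: [0.1, -1.5, 0.2]
finger_gap: 0.2
```

```bash
python3 - <<'E'
from h import *
todo(-50,-29,54)
snap("17",{"side":(220,160,160,130,5)})
E
```

```text
tcp [491.36 -35.37  54.68] jig [ -49.69 -165.5 ] rot [-3.14  0.    3.01] gap 0.2 F [ 0.08 -1.45  0.17] t 23.325
shift [0.3, 136.5, 0.7]
```

View pics/side17c.png

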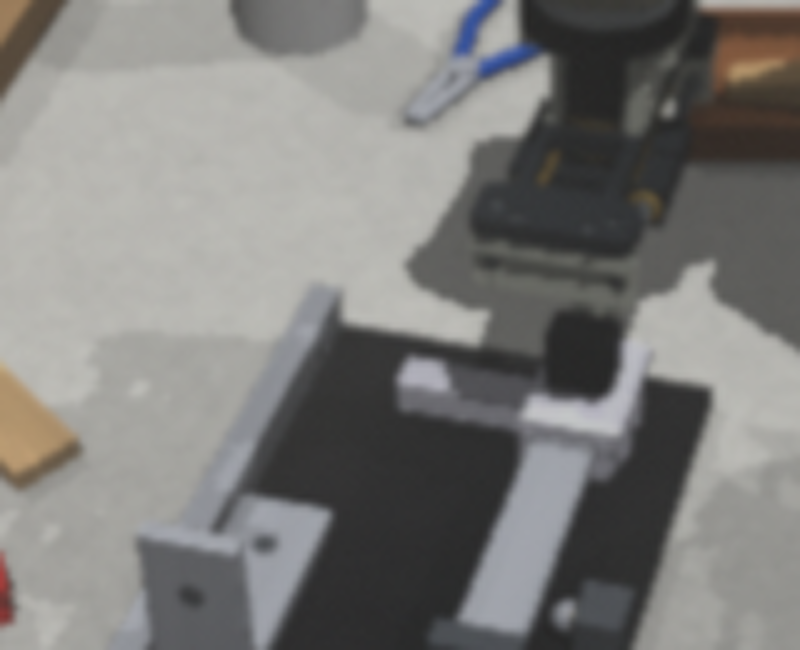

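>>> {"fn": "servo_tool", "kwargs": {"moves": [[0,8,0,0],[0,8,0,0],[0,8,0,0],[0,8,0,0],[0,8,0,0],[0,8,0,0],[0,8,0,0],[0,6,0,0],[0,4,0,0]]}}

```text
t: 24.55
tool_pos: [499.8, 30.2, 54.6]
ee_rot: [-3.142, -0.0, 3.012]
contact_force: [-0.1, -1.9, -0.4]
finger_gap: 0.4
```

```bash
python3 - <<'E'
from h import *
todo(-50,-29,54)
snap("18",{"side":(220,190,150,125,5)})
E
```

```text
tcp [499.82  30.2   54.62] jig [-49.78 -99.39] rot [-3.14 -0.    3.01] gap 0.4 F [-0.15 -1.92 -0.43] t 24.55
shift [0.2, 70.4, 0.6]
```

View pics/side18c.png

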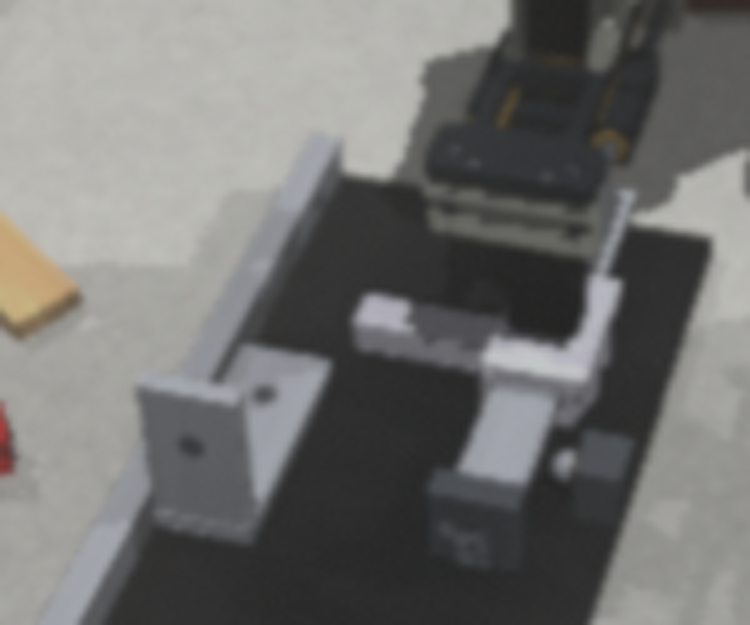

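>>> {"fn": "servo_tool", "kwargs": {"moves": [[0,6,0,0],[0,6,0,0],[0,6,0,0],[0,6,0,0],[0,5,0,0],[0,4,0,0]]}}

```text
t: 25.4
tool_pos: [504.1, 62.9, 54.6]
ee_rot: [-3.142, 0.0, 3.012]
contact_force: [0.6, -1.1, -0.4]
finger_gap: 0.1
```

>>> {"fn": "servo_tool", "kwargs": {"moves": [[0,4,0,0],[0,4,0,0],[0,4,0,0],[0,4,0,0]]}}

```text
t: 25.9
tool_pos: [507.1, 77.9, 55.4]
ee_rot: [-3.141, 0.002, 3.012]
contact_force: [1.6, -11.4, 7.4]
finger_gap: 0.3
```

>>> {"fn": "servo_tool", "kwargs": {"moves": [[0,4,0,0],[0,4,0,0],[0,3,0,0]]}}

```text
t: 26.28
tool_pos: [508.6, 88.4, 55.4]
ee_rot: [-3.14, 0.002, 3.012]
contact_force: [1.0, -11.7, 5.9]
finger_gap: 0.2
```

```bash
python3 - <<'E'
from h import *
todo(-50,-29,54)
snap("19",{"side":(220,190,150,125,5)})
E
```

```text
tcp [508.61  88.36  55.4 ] jig [-48.58 -40.58] rot [-3.14  0.    3.01] gap 0.2 F [  0.97 -11.69   5.93] t 26.275
shift [1.4, 11.6, 1.4]
```

View pics/side19c.png

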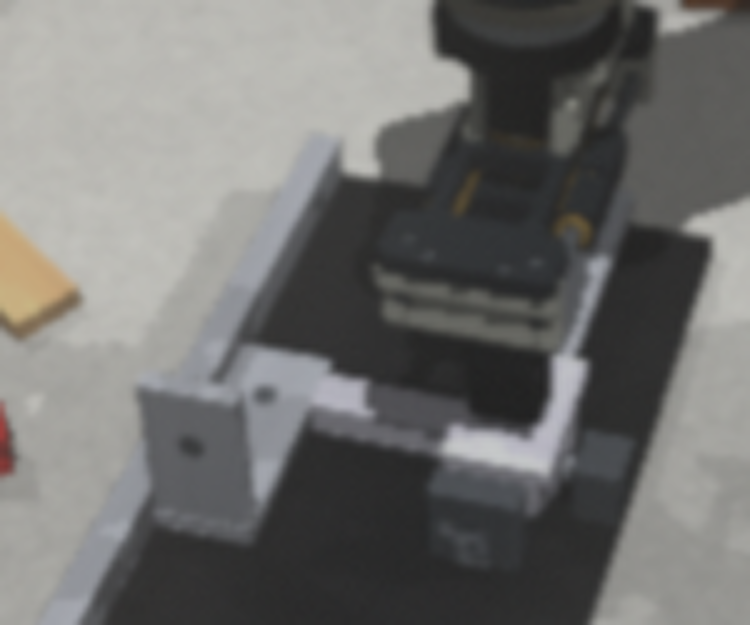

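The arm passes alongside the block, which has not moved, and the carriage is nearly at the stop. I continue in small steps.

>>> {"fn": "servo_tool", "kwargs": {"moves": [[0,3,0,0],[0,3,0,0],[0,2,0,0]]}}

```text
t: 26.75
tool_pos: [509.3, 97.0, 55.1]
ee_rot: [-3.141, 0.002, 3.012]
contact_force: [0.8, -4.5, 2.9]
finger_gap: 0.4
```

>>> {"fn": "servo_tool", "kwargs": {"moves": [[0,2,0,0],[0,2,0,0],[0,0,0,0]]}}

```text
t: 27.12
tool_pos: [509.1, 101.2, 54.7]
ee_rot: [-3.141, -0.0, 3.012]
contact_force: [-0.6, -4.6, 1.4]
finger_gap: 0.3
```

>>> {"fn": "servo_tool", "kwargs": {"moves": [[0,1,0,0],[0,1,0,0],[0,0,0,0]]}}

```text
t: 27.5
tool_pos: [509.2, 101.7, 55.1]
ee_rot: [-3.139, -0.0, 3.012]
contact_force: [-2.0, -17.9, 11.4]
finger_gap: 0.1
```

```bash
python3 - <<'E'
from h import *
todo(-50,-29,54)
snap("20",{"side":(220,190,150,125,5)})
E
```

```text
tcp [509.25 101.73  55.1 ] jig [-49.68 -27.24] rot [-3.14 -0.    3.01] gap 0.1 F [ -1.96 -17.91  11.42] t 27.5
shift [0.3, -1.8, 1.1]
```

View pics/side20c.png

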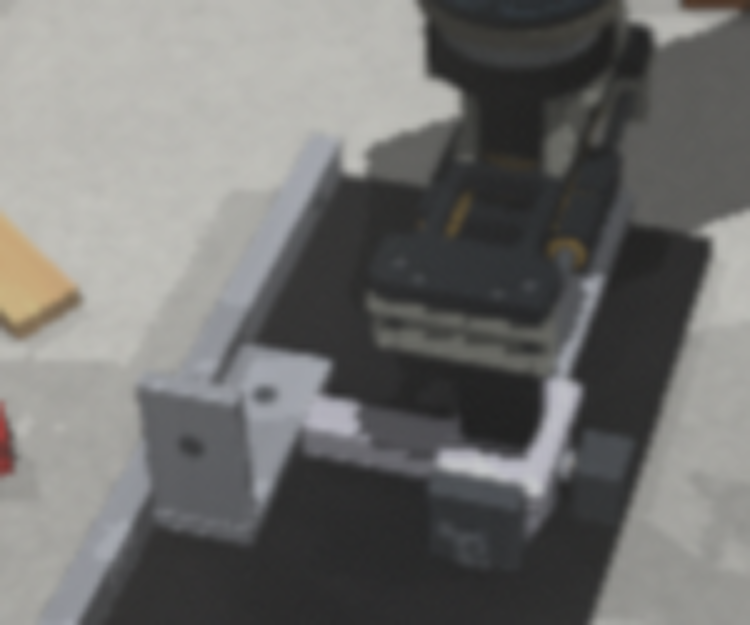

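Hard stop: 18 N with hardly any motion, after the force dip as the ball sprang in. Next I back off, raise clear and check.

>>> {"fn": "servo_tool", "kwargs": {"moves": [[0,1,0,0],[0,0,0,0],[0,-4,0,0],[0,-10,0,0],[0,-20,0,0],[0,0,-30,0],[0,0,-50,0],[20,-60,-20,0],[20,-55,0,0],[20,-55,0,0],[20,-55,0,0],[0,0,0,0]]}}

```text
t: 29.1
tool_pos: [396.7, -141.4, 153.4]
ee_rot: [3.141, -0.0, 3.007]
contact_force: [0.1, -0.5, 0.1]
finger_gap: 0.6
```

```bash
python3 - <<'E'
from h import *
todo(-50,-29,54)
snap("21",{"side":(220,190,150,125,5),"top":(220,150,170,140,4)})
E
```

```text
tcp [ 396.7  -141.45  153.42] jig [-129.84 -282.92] rot [ 3.14 -0.    3.01] gap 0.6 F [ 0.12 -0.51  0.07] t 29.1
shift [-78.6, 254.3, 99.4]
```

View pics/side21c.png

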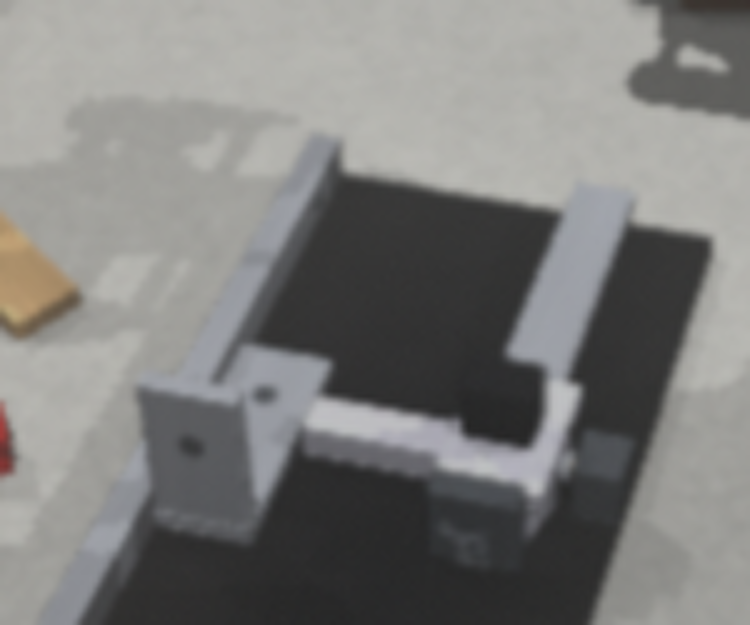

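View pics/top21c.png

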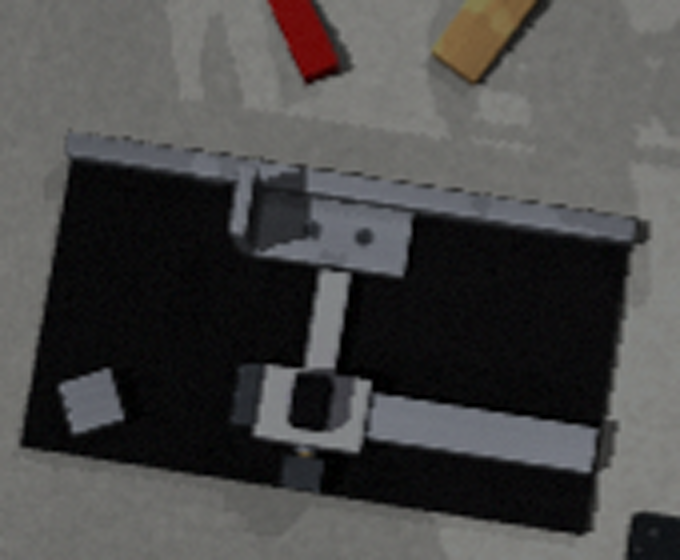

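View pics/side21.png

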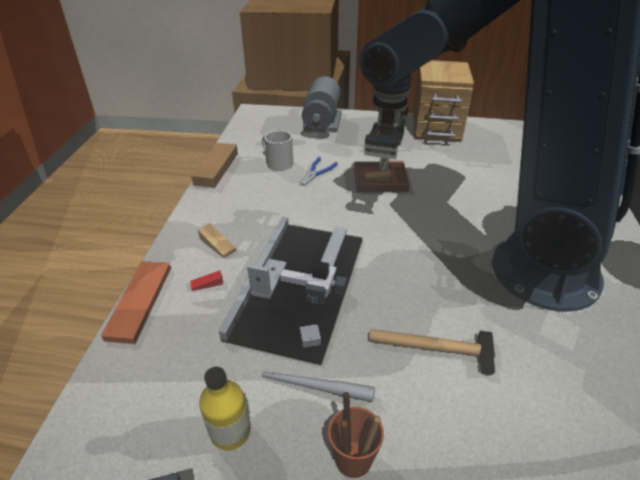

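```bash
python3 - <<'E'
from h import *
J=np.load("J.npy");t=lambda u,v:crop(u,v,4,220,150)
for n,u,z in[("thumb",(311,398),78),("housing",(301,474),42),("stop c",(247,393),52),("carr left-top",(264,365),46),("carr right",(373,380),46),("tip near",(405,276),22),("near corner",(250,252),22),("arm end",(320,270),33),("arm end",(350,272),33)]: print(n,w2j(unproj("top",t(*u),z),J))
a=cv2.imread("pics/top21.png")
A=cv2.resize(a[235:285,270:325],None,fx=11,fy=11,interpolation=cv2.INTER_CUBIC);cv2.imwrite("pics/z.png",A)
s=cv2.imread("pics/side21.png");cv2.imwrite("pics/z2.png",cv2.resize(s[255:305,290:355],None,fx=11,fy=11,interpolation=cv2.INTER_CUBIC))
E
```

```text
thumb [-48.34   0.98]
housing [-95.35   2.12]
stop c [-49.57  43.9 ]
carr left-top [-29.58  36.54]
carr right [-28.54 -34.59]
tip near [ 44.98 -44.07]
near corner [45.38 60.02]
arm end [38.92 11.38]
arm end [40.58 -8.29]
```

View pics/z.png

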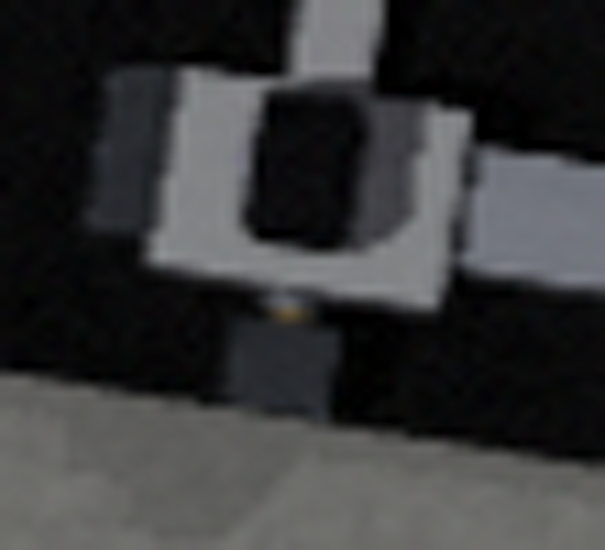

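View pics/z2.png

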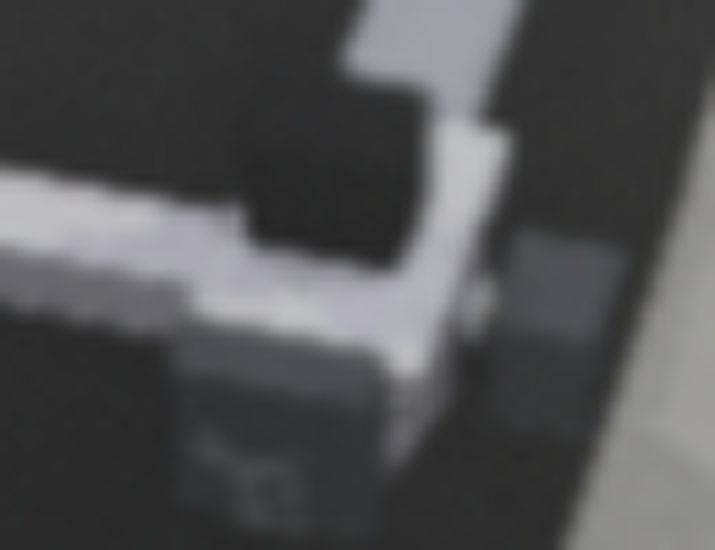

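The carriage sits against the stop (thumb block y≈+1, with the housing reading +2, so the view carries a small bias). The ball reaches out to it, and the block's near side is at x = 45.0 and 45.4 (flush is 45). The robot is clear, so I hand in.

```bash
python3 -c "
from station import robot
print(robot.hand_in(), robot.state()['t'])"
```

```text
the job is handed in; nothing more can be done
the job is handed in; nothing more can be done
```

The job is done and handed in at about 29 s; the interface gives no verdict, so this rests on my own checks.

**What I did:**
- **Wedge:** I put the small light wedge in the tray.
- **Angle block:** I tipped it over its corner with the shut fingers, then pushed it flush to the fence with two fingers until the force rose to 27 N.
- **Carriage:** I slid it to the end stop. The push force was about 11 N on the ball, fell to about 4.5 N as it sprang out, then rose to 18 N at the stop.

**Last checks:**
- **Block:** it lies on its long leg, with its near side at jig x 45.0 and 45.4 mm (flush is 45). Its corner is at y ≈ 60 mm and its tip at y ≈ −45 mm.
- **Carriage:** no gap to the stop is visible. It measures y ≈ +1 mm, but the plunger housing, which should be at 0, reads +2 mm, so the top view is off by 1–2 mm.
- **Ball:** I judged it out from that force drop and from the picture; I could not read the plunger value.
- **Other things:** the wedge is still in the tray, the listed bystanders I could see look unmoved, and the robot was clear of everything.

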